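# Hang the pierogi cutters on the hook, largest first

## Task

Hang the three pierogi cutters by their handles on the hook, one at a time: the large one first, then the medium, then the small. Slide the whole row back along the bar against the orange sprung pad and press it home gently until the pad gives about 6 mm, hold it so for half a second, never ramming anything or driving the pad to the end of its travel. Leave them hanging freely, close one behind another, and do not disturb the other kitchen things.

Things in the scene. Friction and masses are not known exactly. Their poses are not given: they have to be found in the camera images.
- hook_nose (a point): Free end of the hook, on the axis of its level round steel bar (9 mm diameter, axis 150 mm above the worktop). x runs along the bar back to the post (180 mm away), z up. The tip bends up here: 10 mm farther forward, top 15 mm above the axis. A hanging cutter's handle point is 9.5 mm below the axis; to pass the tip without touching, hold it 8 to 20 mm above the axis.
- stand: Fixed hook stand; origin on the worktop under its post, x and z as hook_nose; foot 130 x 150 x 14 mm. Rear on the bar: a brass collar with an orange sprung pad (36 wide, 32 high, 8 thick) before it. The collar is clamped at a new place each time, not measured: the pad's resting front face lies anywhere from 106 to 132 mm along x from hook_nose. Feel for it.
- pad (a joint): How far the orange pad is pressed back towards the post, in m: 0 at rest, 0.014 at the end of its travel. Spring: 1 N per mm, damped (0.6 N per 10 mm/s), so push slowly. Sliding cutters rub on the bar, so the push needed is 2 to 6 N more than the spring, and the pad may stay partly pressed (allowed). The right press is about 6 mm; below 3.5 mm is not home, over 12 mm is too far.
- large_handle (a point): Grip point in the LARGE cutter's blue handle, an upside-down U strap 36 mm wide (y), 28 deep (x), 48 high; legs 5, top bar 6 thick, so a window 26 wide, 42 high runs along x. Point: 20 below handle top, 14 below the top bar's underside, 28 above the body. Pinch across the 36 mm (along y), so the hook passes along x between the fingers. z up; same after a half turn.
- medium_handle (a point): Grip point in the MEDIUM cutter's blue handle, an upside-down U strap 36 mm wide (y), 28 deep (x), 48 high; legs 5, top bar 6 thick, so a window 26 wide, 42 high runs along x. Point: 20 below handle top, 14 below the top bar's underside, 28 above the body. Pinch across the 36 mm (along y), so the hook passes along x between the fingers. z up; same after a half turn.
- small_handle (a point): Grip point in the SMALL cutter's blue handle, an upside-down U strap 36 mm wide (y), 28 deep (x), 48 high; legs 5, top bar 6 thick, so a window 26 wide, 42 high runs along x. Point: 20 below handle top, 14 below the top bar's underside, 28 above the body. Pinch across the 36 mm (along y), so the hook passes along x between the fingers. z up; same after a half turn.
- large: The LARGE pierogi cutter: brass, boat-shaped (oblong, round ends), 110 mm long (y), 26 thick (x), 40 high without its 48 mm blue handle on top; about 240 g (varies). Origin at the centre of its foot; stands on the worktop, handle up. Hung in contact, cutters are 28 mm apart along the bar.
- medium: The MEDIUM pierogi cutter: brass, boat-shaped (oblong, round ends), 85 mm long (y), 26 thick (x), 34 high without its 48 mm blue handle on top; about 180 g (varies). Origin at the centre of its foot; stands on the worktop, handle up. Hung in contact, cutters are 28 mm apart along the bar.
- small: The SMALL pierogi cutter: brass, boat-shaped (oblong, round ends), 60 mm long (y), 26 thick (x), 28 high without its 48 mm blue handle on top; about 130 g (varies). Origin at the centre of its foot; stands on the worktop, handle up. Hung in contact, cutters are 28 mm apart along the bar.
- ramekin_a: White ceramic ramekin, 84 mm across, 45 high, origin at the centre of its foot; leave alone.
- ramekin_b: A second ramekin, the same; leave alone.
- mould: Silver round pierogi mould with a hinged press, shut: 112 mm across and about 28 high, two 24 mm wide grips one above the other reaching 110 mm from its origin to its +y; origin at the centre of its underside; leave alone.
- colander: Black plastic colander, 210 mm across, 85 high, an ear on either side (270 mm overall along its y); origin at the centre of its underside; leave alone.
Mind the look-alikes: they are no part of the job. Leave any turquoise look-alike of the large alone.

How it is judged:
By the outcome, as a careful person would: the job done as asked, in the order asked, and still so for the second after the job is handed in, with the robot touching nothing.
It also fails if it takes over 72 s, if anything falls off the work surface, if the arm or the gripper's body presses on something with over 40 N, if the wrist force passes 120 N, or if a joint passes its speed limit or range.

## Robot

A 6-joint arm with a two-finger parallel gripper is mounted at the origin on the work surface. World frame = base frame: x ahead of the robot, y to its left, z up, the work surface at z = 0. Lengths are in m, angles in rad, forces in N, time in s.
With the tool pointing down it reaches from about 0.425 to 1.125 m from the base axis. Payload 14.9 kg.
Tool frame: the origin (TCP) lies at the very end of the fingers, on their centre line; the grasp point (between the pads) lies 19 mm behind it; z points along the fingers, y is the line along which they close (so a half turn about z gives the same grasp; the last joint's range is limited). The gripper opens to 91 mm and grips with 3 to 60 N. Pads are 32 mm wide; open, the fingers measure 118 mm over their backs; the gripper's body (76 mm by 178 mm) begins 60 mm behind the grasp point.
Start: joints at [-1.267, 0.379, 1.734, -0, 1.028, -0.033], TCP at [0.231, -0.661, 0.214] pointing down, gripper open.
Joint ranges: [-2.77, 2.77], [-0.74, 2.19], [0, 2.66], [-1.06, 4.2], [0.31, 2.87], [-3.08, 3.08]. Speed limits (rad/s): [1.89, 1.89, 2.39, 3.14, 3.14, 3.14].

## Interface

Orientations are given as a unit quaternion [x, y, z, w].
In Python, from station import status, viewer, arm, models gives the robot as it stands. The module is installed in compiled form; this text tells all that it offers.
- The arm moves only by the tool carry_out, never from a script. Its argument "increments" is one flat list of numbers, 7 for each row, row after row: the shift along the tool's x, y, z in mm, then the turn, a rotation vector about the tool's x, y, z in rad, then the closure, from 0 (fully open) to 1 (shut). A call has 1 to 8 rows; each row is the pose to reach, as a shift and turn from the pose commanded when the call began, along the tool's axes at that moment; what a row does not reach only later rows make up. A row lasts 1/10 s, in which the tool goes at most 50 mm and 8.59 degrees, less where a joint would pass 70% of its speed; a pose out of reach is approached as far as the arm can. A call with a gripper value outside its range is refused whole. The fingers move at their own pace and stop on an object; "force" is the grip in N (left out, the last holds). Time passes only in rows, so rows that repeat a pose let the fingers close. It gives the time, the measured TCP pose, the force, the opening and the grip force at its end, in the units of the state.
- status.read_state(): the state, without advancing time (a new reading comes with each control period).
- viewer.camera(name): name is "scene" or "top" or "wrist"; returns the picture (480x640x3 uint8, red, green, blue); there is no depth.
- viewer.camera_info(name): a dict with "mtx" (3x3 intrinsics, pixels), "cam_to_world" (4x4, takes a point from camera to world coordinates). Camera axes: x right, y down, z forward; pixel columns grow to the right and rows downward; lengths in m; the calibration is good to about 2 mm. A picture is of the moment at which its call begins: read the wrist's pose just before it. camera_info takes no time and is no camera call; for the wrist camera it gives the pose at the moment of the call.
- arm.close_job(): hands the job in; it is judged then, once.
Trained networks look in the newest picture that a camera, given by its name, has taken for a name from the list of things; names that differ only in an ending like _2 or _b are one class to them, and where a whole thing is asked for, a point or a joint stands for the part that bears it (a point fixed in the world has none). Each returns a list of dicts, best first, with "confidence" (0 to 1); they miss things now and then, are a little off and sometimes report something else, mostly with a low value. They report only what shows in the picture. A call takes as long as a camera call. They do not tell look-alikes from the thing itself.
- models.look_for(target, camera): "at" ([x, y, z] in m, in the coordinates of the camera as it stood for that picture, good to about 4 mm: the middle of the surface that is visible of it).
- models.trace(target, camera): "mask" (480x640 bool, what is visible of it).
The state is a dict: "t": time; "joint_positions": joint angles; "joint_vel": joint speeds; "joint_efforts": joint torques, N m; "ee_pos": TCP position; "tcp_rot": TCP orientation; "contact_force": force on the tool from outside, world axes, zero at the start; "wrist_torque": the same for the moment, N m; "gripper_width": opening from 0.0 (shut) to 1.0 (fully open); "grip_force": force on a finger pad.
Only numpy, scipy, OpenCV 4.12 (cv2) and the standard library are available. Lean on these libraries where they do the work, as an engineer would, in place of code of your own. Each camera call takes 0.05 s, during which the arm holds its last target. There are 200 camera calls.

## Working session

There is one attempt and no reset: what is moved stays moved. The work goes in short steps, Python scripts to look and compute and a tool call to move; the robot and the scene stay as the last step left them, time stands still between calls to the robot, and variables do not carry over. Pictures are saved under pics/ and viewed, at most 10 in all, crops included, and the job is handed in when it is done.

Besides the shell and the picture viewer there is one more tool, called after "Call:" by a JSON object that holds its "name" and its "arguments", one argument or row to a line. carry_out: Moves the arm, as the interface text tells. Its arguments: {"type":"object","properties":{"increments":{"type":"array","items":{"type":"number"}},"force":{"type":"number"}},"required":["increments"]}

```bash
mkdir -p pics
cat > h.py <<'E'
import numpy as np, cv2
from scipy.spatial.transform import Rotation as R
from station import status, viewer, arm, models
def save(n,im): cv2.imwrite('pics/'+n+'.png',cv2.cvtColor(im,cv2.COLOR_RGB2BGR))
def look(t,c,n=6):
    M=np.array(viewer.camera_info(c)['cam_to_world']);K=np.array(viewer.camera_info(c)['mtx'])
    for d in models.look_for(t,c)[:n]:
        p=np.array(d['at']);w=M[:3,:3]@p+M[:3,3];u=K@p
        print(t,c,round(d['confidence'],2),w.round(4),(u[:2]/u[2]).round(0))
def ray(c,u,v,z):
    i=viewer.camera_info(c);M=np.array(i['cam_to_world']);d=M[:3,:3]@np.linalg.solve(np.array(i['mtx']),[u,v,1])
    o=M[:3,3];return o+d*(z-o[2])/d[2]
def pix(c,p):
    i=viewer.camera_info(c);M=np.array(i['cam_to_world']);q=np.array(i['mtx'])@(M[:3,:3].T@(np.array(p)-M[:3,3]));return q[:2]/q[2]
E
python3 - <<'E'
from h import *
for c in ('scene','top'):
    save(c,viewer.camera(c)); print(c,np.array(viewer.camera_info(c)['cam_to_world']).round(3).tolist())
    for t in ('large_handle','medium_handle','small_handle','large','medium','small','hook_nose','stand','pad','colander','ramekin_a','mould'): look(t,c,4)
s=status.read_state();print(s['t'],s['ee_pos'],s['tcp_rot'],s['gripper_width'])
E
```

```text
scene [[0.487, 0.683, -0.545, 1.252], [0.873, -0.386, 0.298, -0.379], [-0.007, -0.621, -0.784, 1.136], [0.0, 0.0, 0.0, 1.0]]
large_handle scene 0.62 [0.4821 0.3976 0.0376] [411. 203.]
medium_handle scene 0.71 [0.5803 0.2373 0.0341] [388. 243.]
small_handle scene 0.62 [ 0.5469 -0.304   0.028 ] [220. 311.]
large scene 0.71 [0.4804 0.4028 0.0363] [412. 203.]
medium scene 0.81 [0.581  0.2428 0.0319] [390. 243.]
small scene 0.72 [ 0.5438 -0.3023  0.0228] [220. 311.]
small scene 0.24 [ 0.3924 -0.4218  0.0199] [162. 289.]
hook_nose scene 0.96 [0.6598 0.0352 0.0154] [345. 292.]
stand scene 0.98 [0.6596 0.0344 0.0122] [345. 293.]
pad scene 0.61 [ 0.3876 -0.4232  0.0224] [161. 288.]
colander scene 0.82 [0.6646 0.5138 0.0444] [477. 225.]
ramekin_a scene 0.77 [ 0.3928 -0.4242  0.0214] [161. 289.]
ramekin_a scene 0.72 [ 0.7205 -0.2681  0.0192] [258. 357.]
ramekin_a scene 0.54 [ 0.546  -0.3008  0.0235] [221. 311.]
mould scene 0.7 [ 0.6287 -0.4714  0.0308] [170. 362.]
top [[0.006, -0.988, 0.153, 0.275], [-1.0, -0.008, -0.015, 0.01], [0.016, -0.153, -0.988, 1.785], [0.0, 0.0, 0.0, 1.0]]
large_handle
[... 216 characters left out ...]
.]
large top 0.67 [0.4592 0.2498 0.0406] [227. 268.]
large top 0.55 [0.4748 0.3848 0.0409] [182. 262.]
medium top 0.7 [0.5696 0.2388 0.0331] [232. 232.]
hook_nose top 0.73 [0.6463 0.0353 0.0094] [299. 209.]
stand top 0.8 [0.6442 0.0367 0.0166] [299. 210.]
stand top 0.45 [0.4586 0.2513 0.0391] [227. 268.]
pad top 0.54 [0.6059 0.0322 0.1595] [300. 212.]
colander top 0.89 [0.6894 0.4943 0.0309] [150. 193.]
ramekin_a top 0.97 [ 0.4065 -0.4367  0.0109] [453. 288.]
ramekin_a top 0.83 [ 0.7349 -0.2836  0.0097] [401. 183.]
mould top 0.85 [ 0.6245 -0.4822  0.0261] [467. 217.]
1.3 [ 0.23132194 -0.66069251  0.21395042] [ 9.85851576e-01  1.67620613e-01 -8.41386373e-06  1.40038620e-05] 1.0003535226416644
```

Run:
```python
import cv2
a=cv2.imread('pics/scene.png')[150:400,120:520]; cv2.imwrite('pics/sc.png',cv2.resize(a,(800,500),interpolation=cv2.INTER_CUBIC))
a=cv2.imread('pics/top.png')[150:310,130:490]; cv2.imwrite('pics/tc.png',cv2.resize(a,None,fx=2.2,fy=2.2,interpolation=cv2.INTER_CUBIC))
```

```text
(no output)
```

View pics/sc.png

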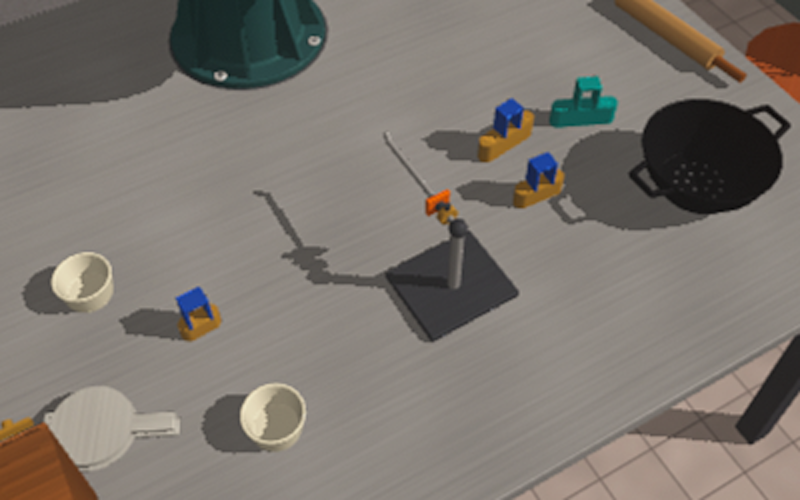

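View pics/tc.png

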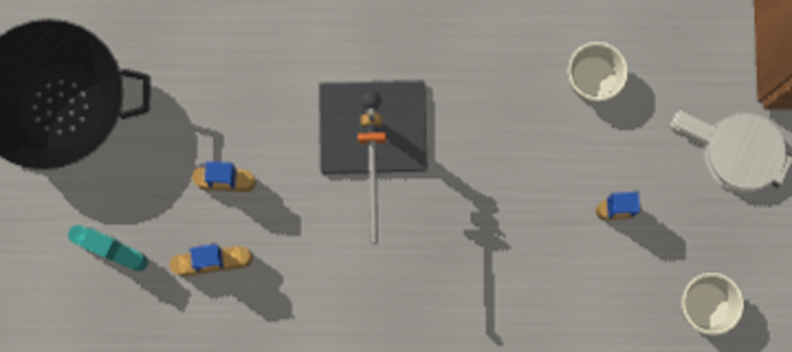

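The scene crop shows the blue-handled brass large at (505,130), i.e. full-image (372,215), and the turquoise look-alike at (585,105), which I'll leave alone. The medium is at (540,180) and the small at (198,315). In the top crop the hook bar runs from its nose at (374,241) back to the post at (372,98), nearly along world +x.

Candidates for "large" in the top image: brass with blue handle at (227,267), and turquoise at (182,264). I choose the brass one.

```bash
cat >> h.py <<'E'
def handles(c,im,ztops):
    """blue handle tops: centre & yaw of body from brass mask"""
    hsv=cv2.cvtColor(im,cv2.COLOR_RGB2HSV)
    b=cv2.inRange(hsv,(108,120,50),(128,255,255))
    n,l,st,ce=cv2.connectedComponentsWithStats(b)
    for i in range(1,n):
        if st[i,4]>30: print('blue',st[i],ce[i].round(1),[ray(c,*ce[i],z)[:2].round(4).tolist() for z in ztops])
def plan(p,yaw,z,off=0):
    pass
def rel(p,yaw):
    "shift (mm, tool axes) and turn from the present pose to TCP p with tool x at yaw (mod pi), tool down"
    s=status.read_state();r=R.from_quat(s['tcp_rot']);best=None
    for k in (0,np.pi):
        a=yaw+k;t=R.from_matrix([[np.cos(a),np.sin(a),0],[np.sin(a),-np.cos(a),0],[0,0,-1]])
        v=(r.inv()*t).as_rotvec()
        if best is None or np.linalg.norm(v)<np.linalg.norm(best): best=v
    print('t',round(s['t'],2),'pos',np.round(s['ee_pos'],4),'shift',(r.inv().apply(np.array(p)-s['ee_pos'])*1000).round(1),'turn',best.round(3),'j6',round(s['joint_positions'][5],2))
E
python3 - <<'E'
from h import *
im=viewer.camera('top'); handles('top',im,(.088,.082,.076))
hsv=cv2.cvtColor(im,cv2.COLOR_RGB2HSV)
br=cv2.inRange(hsv,(8,110,70),(28,255,255))
n,l,st,ce=cv2.connectedComponentsWithStats(br)
for i in range(1,n):
    if st[i,4]>25: print('brass',st[i],ce[i].round(1))
for nm,(u,v),z in(('L',(227,267),.04),('M',(232,232),.034),('S',(411,242),.028)):
    m=br.copy();m|=cv2.inRange(hsv,(108,120,50),(128,255,255))
    yy,xx=np.nonzero(br);k=np.hypot(xx-u,yy-v)<22
    P=np.array([ray('top',a,b,z)[:2] for a,b in zip(xx[k],yy[k])])
    w,V=np.linalg.eigh(np.cov(P.T));a=V[:,1];print(nm,'c',P.mean(0),'long axis deg',np.degrees(np.arctan2(a[1],a[0])),np.sqrt(w))
# hook: thin bar
print('tip',ray('top',130+374/2.2,150+241/2.2,.15),'post/ball',ray('top',130+372/2.2,150+98/2.2,.16),'pad',ray('top',130+371/2.2,150+140/2.2,.15))
E
```

```text
blue [223 224  14  11 116] [229.5 228.3] [[0.5711, 0.2394], [0.5721, 0.2402], [0.5732, 0.241]]
blue [406 238  15  11 125] [413.  242.2] [[0.5341, -0.3018], [0.535, -0.3029], [0.5359, -0.304]]
blue [217 261  14  11 116] [223.1 266.1] [[0.459, 0.2547], [0.4596, 0.2556], [0.4602, 0.2564]]
brass [ 473  117   99   82 6855] [521.1 155. ]
brass [533 191  26   3  47] [546.1 191.5]
brass [532 195  19   3  33] [539.9 195.5]
brass [294 202   9   5  31] [297.7 204.3]
brass [292 210  14   5  61] [298.7 211.9]
brass [218 226   7  10  42] [220.5 230.8]
brass [237 227   9  10  68] [240.6 232.1]
brass [ 81 238  18 113 565] [ 88.2 294.6]
brass [401 241   5   9  32] [403.3 245.1]
brass [231 262  13  10 104] [236.9 266.5]
brass [ 590  263   50  102 2848] [619.4 300.9]
brass [207 266  12   9  77] [212.2 270.2]
brass [   0  271   46   74 2360] [ 18.6 309.2]
brass [ 28 369  18 111 669] [ 35.1 427.2]
brass [596 377  44  41 846] [619.9 399.2]
brass [  53  451   53   29 1023] [ 81.9 466.6]
L c [0.45743584 0.25195337] long axis deg 98.59018652912907 [0.00799845 0.0366593 ]
M c [0.56910796 0.23698301] long axis deg 86.60596739494962 [0.0081194  0.02864573]
S c [ 0.53226341 -0.2885535 ] long axis deg 71.83591172856678 [0.00579281 0.01231825]
tip [0.47246547 0.03009871 0.15      ] post/ball [0.65783567 0.03440384 0.16      ] pad [0.60435916 0.03528983 0.15      ]
```

Run:
```python
from h import *
rel([.50,-.20,.36],0.0)
i=viewer.camera_info('wrist');M=np.array(i['cam_to_world']);s=status.read_state();r=R.from_quat(s['tcp_rot'])
print('cam in tool',r.inv().apply(M[:3,3]-s['ee_pos']),(r.inv().as_matrix()@M[:3,:3]).round(3).tolist(),np.array(i['mtx']).tolist())
```

```text
t 1.35 pos [ 0.2313 -0.6607  0.2139] shift [ 405.8 -346.  -146.1] turn [-0.     0.     0.337] j6 -0.03
cam in tool [ 0.07548504  0.00018077 -0.17133907] [[-0.0, -0.963, -0.271], [1.0, -0.0, -0.001], [0.001, -0.271, 0.963]] [[358.32016239516776, 0.0, 323.33018446730557], [0.0, 358.32016239516776, 244.21166431539228], [0.0, 0.0, 1.0]]
```

Call:
{"name": "carry_out", "arguments": {
  "increments": [38,-32,-14,0,0,0.03,0,76,-65,-27,0,0,0.06,0,114,-97,-41,0,0,0.09,0,152,-130,-55,0,0,0.13,0,190,-162,-68,0,0,0.16,0,228,-195,-82,0,0,0.19,0,266,-227,-96,0,0,0.22,0,304,-259,-110,0,0,0.25,0]
}}

```text
t: 2.15
ee_pos: [0.4263, -0.3258, 0.3209]
tcp_rot: [0.999, 0.043, 0.0, 0.0]
contact_force: [1.1, 0.5, 0.5]
gripper_width: 1.002
grip_force: 0.0
```

Run:
```python
from h import *
rel([.50,-.17,.36],0.0);im=viewer.camera('wrist');handles('wrist',im,(.076,));look('small_handle','wrist',3)
rel([.54,.035,.38],0.0)
```

```text
t 2.15 pos [ 0.4263 -0.3258  0.3209] shift [  86.8 -148.9  -39.1] turn [ 0.    -0.     0.085] j6 0.79
blue [298  98  32  28 820] [313.2 110.6] [[0.539, -0.3017]]
small_handle wrist 0.78 [ 0.5385 -0.3027  0.0807] [314. 111.]
t 2.25 pos [ 0.4282 -0.3243  0.3222] shift [ 143.7 -347.8  -58. ] turn [ 0.001 -0.003  0.09 ] j6 0.79
```

Call:
{"name": "carry_out", "arguments": {
  "increments": [18,-43,-7,0,0,0.01,0,36,-87,-15,0,0,0.02,0,54,-130,-22,0,0,0.03,0,72,-174,-29,0,0,0.04,0,90,-217,-36,0,0,0.06,0,108,-261,-44,0,0,0.07,0,126,-304,-51,0,0,0.08,0,144,-348,-58,0,0,0.088,0]
}}

```text
t: 3.05
ee_pos: [0.5393, 0.033, 0.3784]
tcp_rot: [1.0, -0.001, 0.0, 0.0]
contact_force: [0.8, -0.5, -0.0]
gripper_width: 1.001
grip_force: 0.0
```

Run:
```python
from h import *
im=viewer.camera('wrist');save('hook',im);rel([.459,.2547,.20],np.radians(8.6))
handles('wrist',im,(.088,.082,.076));look('pad','wrist',2);look('stand','wrist',2)
print(np.array(viewer.camera_info('wrist')['cam_to_world']).tolist())
```

```text
t 3.1 pos [0.541  0.0378 0.3795] shift [ -82.4 -216.6  179.7] turn [-0.002 -0.002 -0.15 ] j6 1.6
blue [145 167  41  23 813] [164.6 177.9] [[0.5748, 0.2407], [0.5743, 0.2433], [0.5738, 0.2459]]
blue [544 191  48  26 983] [567.6 203.6] [[0.5418, -0.2792], [0.5409, -0.2833], [0.5399, -0.2874]]
blue [143 245  41  31 796] [162.7 260.9] [[0.4634, 0.2566], [0.4614, 0.2595], [0.4594, 0.2623]]
pad wrist 0.69 [0.6117 0.0434 0.1696] [318. 149.]
stand wrist 0.79 [0.6462 0.0388 0.013 ] [321. 122.]
[[0.001989505870432868, -0.962687835197692, -0.27060704689414944, 0.6150552180589074], [-0.9999979578671255, -0.00201138188869377, -0.00019648021744153395, 0.03293982922829972], [-0.00035514499788784955, 0.27060688517714904, -0.9626898709172914, 0.5495006406124251], [0.0, 0.0, 0.0, 1.0]]
```

View pics/hook.png

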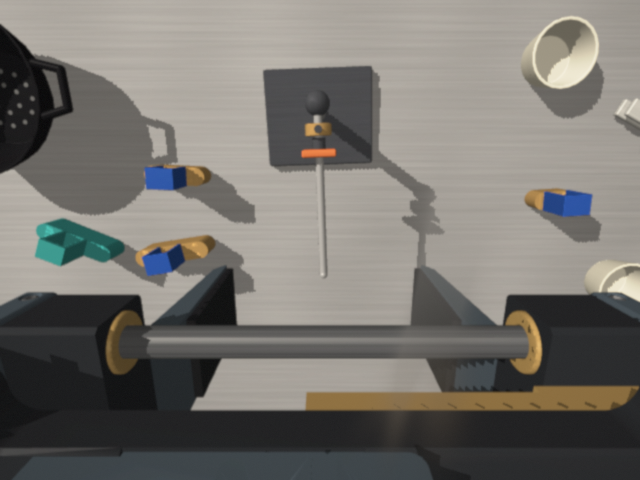

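The wrist view shows the bar running from about (324,275) to the orange pad at (319,153), with the ball post at (317,103). The large is at (163,260), the medium at (165,178) and turquoise at (62,245). I'll fit the bar now that the arm has settled.

Run:
```python
from h import *
im=viewer.camera('wrist');save('hook2',im);c='wrist'
g=cv2.cvtColor(im,cv2.COLOR_RGB2GRAY).astype(int);hsv=cv2.cvtColor(im,cv2.COLOR_RGB2HSV)
for r in range(262,284,2): print(r,g[r,312:334].tolist())
pts=[]
for r in range(172,262,3):
    w=g[r,305:337]; bg=np.median(w);k=np.abs(w-bg)>12
    if k.sum()>3: pts.append((305+np.nonzero(k)[0].mean(),r,k.sum()))
print([(round(a,1),b,int(n)) for a,b,n in pts[::3]])
P=np.array([ray(c,a,b,.15)[:2] for a,b,_ in pts]);f=np.polyfit(P[:,0],P[:,1],1);print('y=',f,'res',np.std(P[:,1]-np.polyval(f,P[:,0])))
o=cv2.inRange(hsv,(3,170,120),(14,255,255));o[:,:290]=0;o[:,350:]=0;o[200:]=0
yy,xx=np.nonzero(o);print('orange',xx.min(),xx.max(),yy.min(),yy.max())
for z in(.134,.166): print(z,ray(c,319,yy.max()+.5,z),ray(c,319,yy.min()-.5,z))
d=cv2.inRange(hsv,(0,0,0),(180,255,60))[80:118,300:336];yy,xx=np.nonzero(d)
print('ball', ray(c,317,103,.16),'tip z.165',[ray(c,324,v,.16)[:2] for v in(272,276,279)])
handles(c,im,(.088,.082));rel([.459,.2547,.20],np.radians(8.6))
```

```text
262 [166, 165, 165, 165, 165, 165, 161, 163, 176, 180, 175, 159, 138, 116, 113, 139, 158, 162, 162, 162, 162, 161]
264 [165, 165, 165, 164, 164, 163, 160, 161, 175, 180, 175, 161, 140, 116, 114, 138, 159, 162, 162, 162, 161, 161]
266 [168, 168, 167, 167, 167, 166, 165, 165, 176, 181, 177, 163, 142, 119, 108, 132, 158, 165, 165, 164, 164, 164]
268 [164, 163, 164, 164, 164, 163, 162, 165, 177, 184, 179, 165, 144, 121, 108, 129, 155, 161, 163, 163, 162, 163]
270 [163, 163, 162, 162, 162, 161, 160, 163, 176, 183, 179, 166, 144, 121, 108, 129, 154, 160, 160, 159, 159, 159]
272 [166, 164, 165, 164, 163, 163, 162, 164, 178, 187, 186, 171, 150, 126, 111, 131, 156, 162, 162, 161, 161, 161]
274 [164, 164, 165, 164, 164, 162, 162, 166, 182, 201, 209, 186, 157, 131, 114, 132, 155, 160, 161, 161, 161, 160]
276 [165, 165, 166, 165, 166, 165, 165, 164, 164, 169, 168, 157, 138, 120, 125, 146, 160, 163, 163, 164, 162, 163]
278 [164, 165, 164, 164, 164, 165, 163, 162, 157, 150, 145, 141, 138, 143, 155, 161, 161, 162, 162, 162, 162, 162]
280 [164, 163, 164, 163, 164, 163, 163, 162, 162, 161, 161, 161, 
[... 468 characters left out ...]
51 0.01765851] res 0.0005437642188210471
orange 303 335 149 156
0.134 [0.60031693 0.03647664 0.134     ] [0.60901969 0.03645311 0.134     ]
0.166 [0.60142452 0.03609731 0.166     ] [0.60945636 0.0360756  0.166     ]
ball [0.65401303 0.03805649 0.16      ] tip z.165 [array([0.47175074, 0.0307517 ]), array([0.4668348 , 0.03074638]), array([0.46312698, 0.03074238])]
blue [145 166  41  23 819] [164.7 177.4] [[0.5728, 0.2331], [0.5723, 0.2357]]
blue [544 192  48  26 985] [567.7 204.7] [[0.5382, -0.2853], [0.5372, -0.2894]]
blue [143 245  41  30 800] [162.5 260.5] [[0.4617, 0.2494], [0.4597, 0.2522]]
t 3.25 pos [0.539  0.0319 0.3778] shift [ -79.8 -222.9  177.8] turn [ 0.     0.    -0.149] j6 1.59
```

Call:
{"name": "carry_out", "arguments": {
  "increments": [-12,-33,20,0,0,-0.03,0,-24,-66,40,0,0,-0.06,0,-36,-100,65,0,0,-0.09,0,-48,-135,95,0,0,-0.12,0,-60,-170,125,0,0,-0.149,0,-70,-200,155,0,0,-0.149,0,-80,-223,178,0,0,-0.149,0,-80,-223,178,0,0,-0.149,0]
}}

```text
t: 4.05
ee_pos: [0.457, 0.2542, 0.1968]
tcp_rot: [0.997, 0.074, -0.002, 0.001]
contact_force: [0.2, -0.7, -0.3]
gripper_width: 1.001
grip_force: 0.0
```

```bash
cat >> h.py <<'E'
def close(name,zt,crop=None):
    c='wrist';im=viewer.camera(c);save(name,im);hsv=cv2.cvtColor(im,cv2.COLOR_RGB2HSV)
    b=cv2.inRange(hsv,(105,100,30),(130,255,255));
    n,l,st,ce=cv2.connectedComponentsWithStats(b)
    for i in range(1,n):
        if st[i,4]<300: continue
        m=(l==i).astype(np.uint8);V=hsv[...,2][m>0];
        # top face = brightest of the blue shades
        thr=np.percentile(V,90)-25;t=cv2.morphologyEx(((m>0)&(hsv[...,2]>thr)).astype(np.uint8),cv2.MORPH_OPEN,np.ones((3,3)))
        k=cv2.findContours(t,cv2.RETR_EXTERNAL,cv2.CHAIN_APPROX_NONE)[0];
        if not k: continue
        k=max(k,key=cv2.contourArea)[:,0]
        P=np.array([ray(c,*q,zt)[:2] for q in k])*1000
        r=cv2.minAreaRect(P.astype(np.float32));print(st[i],'px',k.mean(0).round(),'rect',np.round(r[0],1),np.round(r[1],1),round(r[2],1),'V',np.percentile(V,[5,50,95]))
E
python3 - <<'E'
from h import *
close('L1',.088);rel([.459,.2547,.20],np.radians(8.6));a=cv2.imread('pics/L1.png');cv2.imwrite('pics/L1c.png',a[100:430,100:560])
E
```

```text
[ 332   67   54   52 1965] px [358.  90.] rect [573.  244.9] [34.7 26.3] 87.1 V [141. 173. 176.]
[ 295  212   44   43 1573] px [317. 237.] rect [459.  259.1] [27.7 35.2] 8.5 V [137.6 167.  170. ]
t 4.1 pos [0.4584 0.2537 0.1986] shift [ 0.8 -0.9 -1.4] turn [ 0.001  0.003 -0.002] j6 1.88
```

View pics/L1c.png

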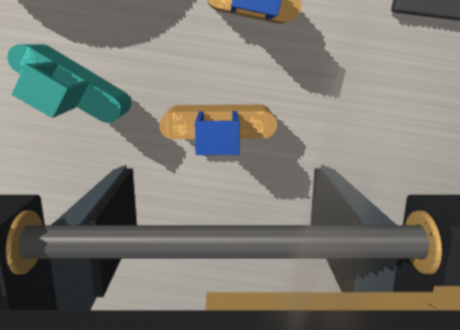

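The crop shows the brass large with its blue handle at (218,137). Turquoise is separate at (70,85), so the choice is right. The top face measures 28×35 mm with yaw 8.5°, as it should.

Run:
```python
from h import *
rel([.455,.2565,.050],np.radians(8.5))
```

```text
t 4.1 pos [0.4584 0.2537 0.1986] shift [ -2.5  -3.4 148.6] turn [0.001 0.003 0.   ] j6 1.88
```

Call:
{"name": "carry_out", "arguments": {
  "increments": [-3,-2,45,0,0,0,0,-3,-2,90,0,0,0,0,-3,-2,125,0,0,0,0,-3,-2,145,0,0,0,0,-3,-2,149,0,0,0,0,-3,-2,149,0,0,0,0.3,-3,-2,149,0,0,0,0.8,-3,-2,149,0,0,0,0.8],
  "force": 20
}}

```text
t: 4.9
ee_pos: [0.457, 0.2564, 0.0526]
tcp_rot: [0.997, 0.074, 0.001, -0.0]
contact_force: [-0.0, -0.2, 0.1]
gripper_width: 0.767
grip_force: 0.0
```

Call:
{"name": "carry_out", "arguments": {
  "increments": [0,0,0,0,0,0,0.8,0,0,0,0,0,0,0.8,0,0,0,0,0,0,0.8],
  "force": 20
}}

```text
t: 5.2
ee_pos: [0.4561, 0.2563, 0.0514]
tcp_rot: [0.997, 0.074, 0.0, -0.0]
contact_force: [0.0, 0.7, -0.8]
gripper_width: 0.503
grip_force: 0.0
```

Call:
{"name": "carry_out", "arguments": {
  "increments": [0,0,0,0,0,0,0.8,0,0,0,0,0,0,0.8,0,0,0,0,0,0,0.8,0,0,0,0,0,0,0.8,-3,0,-20,0,0,0,0.8,-10,0,-55,0,0,0,0.8,-18,0,-90,0,0,0,0.8,-22,0,-96,0,0,0,0.8],
  "force": 20
}}

```text
t: 6.0
ee_pos: [0.435, 0.2535, 0.1499]
tcp_rot: [0.997, 0.074, 0.002, -0.001]
contact_force: [0.5, 0.4, -2.6]
gripper_width: 0.393
grip_force: 20.0
```

Run:
```python
from h import *
s=status.read_state();print(s['gripper_width'],s['grip_force'],s['contact_force']);rel([.432,.0295,.146],np.radians(2.0))
```

```text
0.3926562323665174 19.999956116080284 [ 0.46517445  0.35044061 -2.60854034]
t 6.0 pos [0.435  0.2535 0.1499] shift [-36.  221.1   3.5] turn [-0.001 -0.004  0.113] j6 1.9
```

Call:
{"name": "carry_out", "arguments": {
  "increments": [-8,25,0,0,0,0.02,0.8,-14,65,0,0,0,0.05,0.8,-20,105,0,0,0,0.08,0.8,-26,145,0,0,0,0.113,0.8,-31,180,0,0,0,0.113,0.8,-35,208,0,0,0,0.113,0.8,-36,221,1,0,0,0.113,0.8,-36,221,1,0,0,0.113,0.8]
}}

```text
t: 6.8
ee_pos: [0.4305, 0.0278, 0.145]
tcp_rot: [1.0, 0.016, -0.001, 0.0]
contact_force: [-0.4, 0.8, -2.8]
gripper_width: 0.395
grip_force: 20.0
```

Run:
```python
from h import *
rel([.432,.0295,.146],np.radians(2.0));im=viewer.camera('wrist');save('h1',im)
top=viewer.camera('scene');save('s1',top)
p=pix('scene',[.47,.03,.15]);print(p);u,v=map(int,p);a=cv2.resize(top[v-60:v+60,u-80:u+80],(560,420),interpolation=cv2.INTER_CUBIC)
b=cv2.resize(im,(560,420));save('h1c',np.vstack([a,b])[:,:][::1] if 0 else np.hstack([cv2.resize(a,(400,300)),cv2.resize(b,(400,300))]))
rel([.432,.0295,.146],np.radians(2.0))
```

```text
t 6.8 pos [0.4305 0.0278 0.145 ] shift [ 1.6 -1.7 -1. ] turn [ 0.     0.002 -0.002] j6 1.55
[311.10515736 219.16233985]
t 6.9 pos [0.4307 0.0292 0.1454] shift [ 1.3 -0.3 -0.6] turn [-0.     0.001 -0.001] j6 1.55
```

View pics/h1c.png

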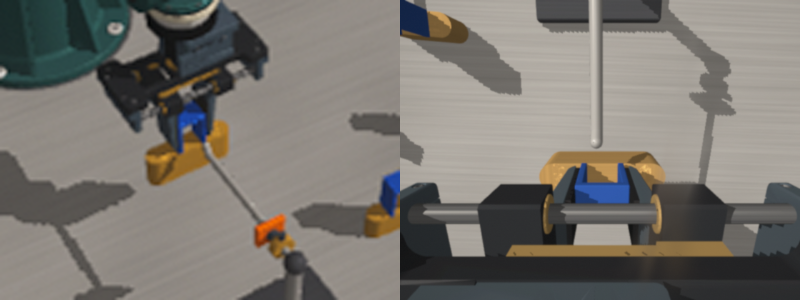

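Right half is the wrist view: bar tip at about wrist pixel (315,236), handle centred at (323,305), nearly in line. I'll measure the bar's lateral offset from this close picture.

Run:
```python
from h import *
im=cv2.cvtColor(cv2.imread('pics/h1.png'),cv2.COLOR_BGR2GRAY).astype(int);c='wrist'
for r in (60,120,180,225,232,236,240):
    w=im[r,290:350];k=np.nonzero(np.abs(w-np.median(w))>14)[0]
    if len(k): u=290+(k.min()+k.max())/2;print(r,k.min()+290,k.max()+290,ray(c,u,r,.15 if r<210 else .16).round(4))
hb=cv2.imread('pics/h1.png');hs=cv2.cvtColor(hb,cv2.COLOR_BGR2HSV);b=cv2.inRange(hs,(105,100,30),(130,255,255));b[:, :250]=0;b[:,400:]=0
yy,xx=np.nonzero(b);print(xx.min(),xx.max(),yy.min(),yy.max(),[ray(c,(xx.min()+xx.max())/2,v,.184).round(4) for v in(yy.max(),)])
```

```text
60 305 324 [0.5399 0.0363 0.15  ]
120 306 324 [0.516  0.0354 0.15  ]
180 309 324 [0.4899 0.034  0.15  ]
225 305 324 [0.471  0.0341 0.16  ]
232 314 323 [0.4678 0.0323 0.16  ]
236 309 319 [0.4659 0.0342 0.16  ]
278 368 261 325 [array([0.4345, 0.0291, 0.184 ])]
```

Call:
{"name": "carry_out", "arguments": {
  "increments": [0,-2,0,0,0,0,0.8,0,-4,0,0,0,0,0.8,8,-4,0,0,0,0,0.8,20,-4,0,0,0,0,0.8,35,-4,0,0,0,0,0.8,50,-4,0,0,0,0,0.8,64,-4,0,0,0,0,0.8,70,-4,0,0,0,0,0.8]
}}

```text
t: 7.7
ee_pos: [0.5028, 0.0355, 0.1461]
tcp_rot: [1.0, 0.017, 0.0, 0.0]
contact_force: [-0.6, -0.3, -2.5]
gripper_width: 0.392
grip_force: 20.0
```

Call:
{"name": "carry_out", "arguments": {
  "increments": [10,0,0,0,0,0,0.8,25,0,0,0,0,0,0.8,40,0,0,0,0,0,0.8,54,0,0,0,0,0,0.8,62,0,0,0,0,0,0.8,65,0,0,0,0,0,0.8]
}}

```text
t: 8.3
ee_pos: [0.5668, 0.0378, 0.146]
tcp_rot: [1.0, 0.017, 0.0, -0.0]
contact_force: [-0.3, -0.3, -2.8]
gripper_width: 0.392
grip_force: 20.0
```

Run:
```python
from h import *
rel([.567,.037,.1215],np.radians(2.0));s=status.read_state();print(s['contact_force'],s['wrist_torque'])
```

```text
t 8.3 pos [0.5668 0.0378 0.146 ] shift [ 0.1  0.8 24.5] turn [ 0. -0. -0.] j6 1.56
[-0.30861173 -0.29764793 -2.77343673] [ 0.04227188  0.04122386 -0.03920186]
```

Call:
{"name": "carry_out", "arguments": {
  "increments": [0,0,8,0,0,0,0.8,0,0,15,0,0,0,0.8,0,0,20,0,0,0,0.8,0,0,22,0,0,0,0.8,0,0,22.5,0,0,0,0.8,0,0,22.5,0,0,0,0.8]
}}

```text
t: 8.9
ee_pos: [0.5657, 0.0377, 0.1236]
tcp_rot: [1.0, 0.017, -0.0, -0.0]
contact_force: [-0.9, -0.7, -0.0]
gripper_width: 0.394
grip_force: 20.0
```

Call:
{"name": "carry_out", "arguments": {
  "increments": [0,0,0,0,0,0,0.3,0,0,0,0,0,0,0.3,0,0,0,0,0,0,0.2,0,0,-10,0,0,0,0.2,0,0,-40,0,0,0,0.2,0,0,-80,0,0,0,0.2,0,0,-115,0,0,0,0.2,0,0,-125,0,0,0,0.2]
}}

```text
t: 9.7
ee_pos: [0.5676, 0.0378, 0.2533]
tcp_rot: [1.0, 0.017, 0.003, -0.0]
contact_force: [0.5, 0.5, -0.0]
gripper_width: 0.799
grip_force: 0.0
```

Run:
```python
from h import *
rel([.569,.244,.20],np.radians(-3));im=viewer.camera('wrist');save('L_hung',im)
rel([.569,.244,.20],np.radians(-3))
s=status.read_state();print(s['gripper_width'])
```

```text
t 9.7 pos [0.5676 0.0378 0.2533] shift [   8.3 -206.    53.3] turn [-0.    -0.006  0.087] j6 1.56
t 9.75 pos [0.5676 0.0378 0.2529] shift [   8.3 -206.    53. ] turn [-0.    -0.005  0.087] j6 1.56
0.8011642089516942
```

View pics/L_hung.png

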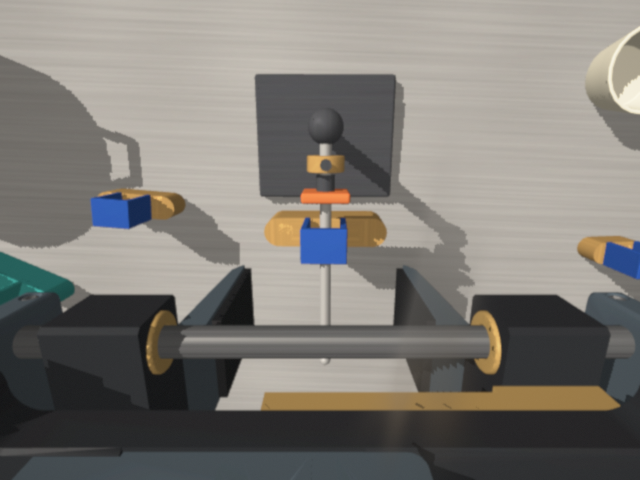

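The large hangs at (325,242), square on the bar in front of the pad at (325,196). Next is the medium at (122,208).

Call:
{"name": "carry_out", "arguments": {
  "increments": [1,-26,0,0,0,0.01,0,2,-55,0,0,0,0.02,0,3,-90,10,0,0,0.04,0,5,-130,25,0,0,0.06,0,7,-165,40,0,0,0.087,0,8,-195,50,0,0,0.087,0,8,-206,53,0,0,0.087,0,8,-206,53,0,0,0.087,0]
}}

```text
t: 10.55
ee_pos: [0.5661, 0.2446, 0.1945]
tcp_rot: [1.0, -0.025, -0.001, 0.0]
contact_force: [-0.1, -1.0, -0.3]
gripper_width: 0.997
grip_force: 0.0
```

Run:
```python
from h import *
# gap in the earlier picture is evaluated with camera pose then: TCP unchanged orientation; use offset
im=cv2.imread('pics/L_hung.png');hs=cv2.cvtColor(im,cv2.COLOR_BGR2HSV)
o=cv2.inRange(hs,(3,170,120),(14,255,255));o[:,:290]=0;o[:,360:]=0;o[215:]=0
b=cv2.inRange(hs,(105,100,30),(130,255,255));b[:,:290]=0;b[:,360:]=0
print('o rows',np.nonzero(o)[0].min(),np.nonzero(o)[0].max(),'b rows',np.nonzero(b)[0].min(),np.nonzero(b)[0].max(),'V',hs[225:265:4,325,2])
close('M1',.082);rel([.569,.244,.20],np.radians(-3))
```

```text
o rows 189 202 b rows 218 263 V [187 166 188 187 187 186 185 185 185 184]
[ 301  207   43   42 1524] px [322. 232.] rect [572.1 244.1] [34.6 26.9] 87.0 V [142. 184. 187.]
[ 583  215   57   62 2516] px [616. 244.] rect [546.5   3.8] [53.8 50. ] 87.0 V [136. 141. 178.]
t 10.6 pos [0.5664 0.2437 0.1951] shift [ 2.6 -0.5 -4.9] turn [0.001 0.001 0.001] j6 1.99
```

Call:
{"name": "carry_out", "arguments": {
  "increments": [1,0,45,0,0,0,0,1,0,90,0,0,0,0.2,1,0,125,0,0,0,0.4,1,0,143,0,0,0,0.4,1,0,151,0,0,0,0.4,1,0,151,0,0,0,0.8,1,0,151,0,0,0,0.8,1,0,151,0,0,0,0.8],
  "force": 20
}}

```text
t: 11.4
ee_pos: [0.5688, 0.2442, 0.0462]
tcp_rot: [1.0, -0.026, 0.001, -0.0]
contact_force: [0.9, 1.2, 0.4]
gripper_width: 0.418
grip_force: 0.5
```

Call:
{"name": "carry_out", "arguments": {
  "increments": [0,0,0,0,0,0,0.8,0,0,0,0,0,0,0.8,0,0,0,0,0,0,0.8]
}}

```text
t: 11.7
ee_pos: [0.5687, 0.2442, 0.0461]
tcp_rot: [1.0, -0.026, 0.001, -0.0]
contact_force: [-0.2, -1.6, 8.4]
gripper_width: 0.395
grip_force: 20.0
```

Run:
```python
from h import *
rel([.430,.23,.1475],np.radians(-3));rel([.430,.032,.1475],np.radians(2))
```

```text
t 11.7 pos [0.5687 0.2442 0.0461] shift [-137.6   21.3 -101.7] turn [-0.001 -0.002  0.   ] j6 1.99
t 11.7 pos [0.5687 0.2442 0.0461] shift [-127.3  219.1 -101.8] turn [-0.001 -0.002 -0.087] j6 1.99
```

Call:
{"name": "carry_out", "arguments": {
  "increments": [0,0,-20,0,0,0,0.8,-4,0,-55,0,0,0,0.8,-25,2,-90,0,0,0,0.8,-60,8,-102,0,0,0,0.8,-98,20,-102,0,0,-0.02,0.8,-125,45,-102,0,0,-0.04,0.8,-134,80,-102,0,0,-0.06,0.8,-134,110,-102,0,0,-0.087,0.8]
}}

```text
t: 12.5
ee_pos: [0.4265, 0.1401, 0.1471]
tcp_rot: [1.0, 0.019, 0.0, -0.0]
contact_force: [1.1, -0.6, -1.3]
gripper_width: 0.393
grip_force: 20.0
```

Run:
```python
from h import *
rel([.430,.0325,.148],np.radians(2));s=status.read_state();print(s['contact_force'],s['gripper_width'])
```

```text
t 12.5 pos [0.4265 0.1401 0.1471] shift [ -0.5 107.7  -1. ] turn [-0.    -0.     0.002] j6 1.8
[ 1.14920985 -0.55346793 -1.33267418] 0.3925833183187706
```

Call:
{"name": "carry_out", "arguments": {
  "increments": [0,25,0,0,0,0,0.8,0,60,0,0,0,0,0.8,0,90,0,0,0,0,0.8,0,104,0,0,0,0,0.8,0,108.5,0,0,0,0,0.8,0,108.5,0,0,0,0,0.8,0,108.5,0,0,0,0,0.8]
}}

```text
t: 13.2
ee_pos: [0.432, 0.0331, 0.1467]
tcp_rot: [1.0, 0.018, 0.0, -0.0]
contact_force: [0.4, 0.7, -1.8]
gripper_width: 0.391
grip_force: 20.0
```

Run:
```python
from h import *
rel([.430,.0325,.148],np.radians(2));im=viewer.camera('wrist');c='wrist'
g=cv2.cvtColor(im,cv2.COLOR_RGB2GRAY).astype(int)
for r in (180,200,215,228,234):
    w=g[r,290:350];k=np.nonzero(np.abs(w-np.median(w))>14)[0]
    if len(k): u=290+(k.min()+k.max())/2;print(r,k.min()+290,k.max()+290,ray(c,u,r,.15 if r<210 else .16).round(4))
b=cv2.inRange(cv2.cvtColor(im,cv2.COLOR_RGB2HSV),(105,100,30),(130,255,255));b[:, :250]=0;b[:,400:]=0;b[:240]=0
yy,xx=np.nonzero(b);print(xx.min(),xx.max(),yy.min(),yy.max(),ray(c,(xx.min()+xx.max())/2,yy.max(),.184).round(4))
```

```text
t 13.2 pos [0.432  0.0331 0.1467] shift [-2.1  0.6 -1.3] turn [-0. -0.  0.] j6 1.56
180 328 336 [0.4914 0.031  0.15  ]
200 319 335 [0.482 0.033 0.15 ]
215 319 335 [0.4768 0.0329 0.16  ]
228 318 336 [0.4708 0.0326 0.16  ]
234 327 335 [0.4681 0.0307 0.16  ]
279 367 259 325 [0.4351 0.0332 0.184 ]
```

Call:
{"name": "carry_out", "arguments": {
  "increments": [8,0,0,0,0,0,0.8,20,0,0,0,0,0,0.8,35,0,0,0,0,0,0.8,50,0,0,0,0,0,0.8,65,0,0,0,0,0,0.8,80,0,0,0,0,0,0.8,92,0,0,0,0,0,0.8,97,0,0,0,0,0,0.8]
}}

```text
t: 14.05
ee_pos: [0.5303, 0.036, 0.1465]
tcp_rot: [1.0, 0.017, 0.0, -0.0]
contact_force: [0.1, -0.5, -0.9]
gripper_width: 0.396
grip_force: 20.0
```

Call:
{"name": "carry_out", "arguments": {
  "increments": [0,0,8,0,0,0,0.8,0,0,15,0,0,0,0.8,0,0,20,0,0,0,0.8,0,0,22,0,0,0,0.8,0,0,22.5,0,0,0,0.8,0,0,22.5,0,0,0,0.8]
}}

```text
t: 14.65
ee_pos: [0.5284, 0.036, 0.1243]
tcp_rot: [1.0, 0.017, -0.0, 0.0]
contact_force: [-4.4, 0.5, 8.8]
gripper_width: 0.396
grip_force: 20.0
```

Call:
{"name": "carry_out", "arguments": {
  "increments": [0,0,-1,0,0,0,0.8,0,0,-1,0,0,0,0.3,0,0,-1,0,0,0,0.3,0,0,-1,0,0,0,0.2,0,0,-12,0,0,0,0.2,0,0,-40,0,0,0,0.2,0,0,-80,0,0,0,0.2,0,0,-115,0,0,0,0.2]
}}

```text
t: 15.45
ee_pos: [0.5289, 0.036, 0.2414]
tcp_rot: [1.0, 0.017, 0.0, 0.0]
contact_force: [0.7, -0.5, 0.6]
gripper_width: 0.797
grip_force: 0.0
```

Run:
```python
from h import *
im=viewer.camera('wrist');save('M_hung',im)
rel([.52,-.30,.20],np.radians(-18))
```

```text
t 15.5 pos [0.5315 0.0361 0.247 ] shift [-23.5 335.5  46.9] turn [-0.001 -0.007  0.349] j6 1.56
```

View pics/M_hung.png

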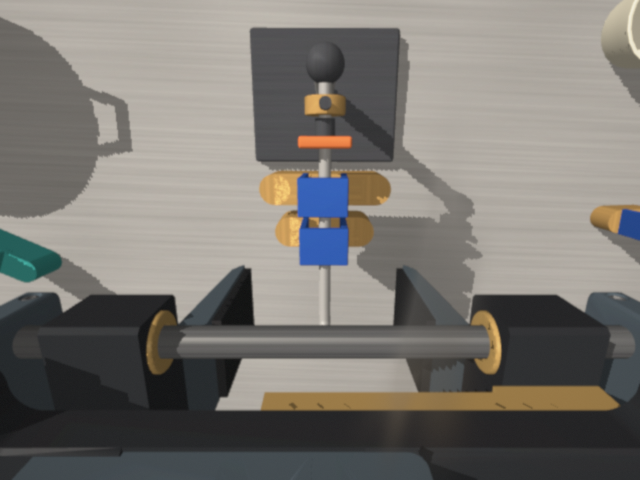

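Both hang: large at (323,196), medium at (324,243), pad at (325,142). Next is the small.

Call:
{"name": "carry_out", "arguments": {
  "increments": [-1,30,-5,0,0,0.01,0,-4,75,-5,0,0,0.02,0,-6,122,-5,0,0,0.035,0,-8,170,0,0,0,0.035,0,-10,218,10,0,0,0.035,0,-12,265,20,0,0,0.035,0,-13,310,28,0,0,0.035,0,-13,335,30,0,0,0.035,0]
}}

```text
t: 16.3
ee_pos: [0.527, -0.3022, 0.2088]
tcp_rot: [1.0, -0.001, -0.0, 0.0]
contact_force: [-0.0, 0.5, 1.2]
gripper_width: 0.999
grip_force: 0.0
```

Run:
```python
from h import *
close('S0',.076);close('S1',.076);rel([.535,-.30,.17],0)
```

```text
[ 306  200   43   41 1335] px [327. 223.] rect [ 536.  -307.4] [27.6 34.9] 3.7 V [128.7 160.  163. ]
[ 304  200   42   41 1336] px [324. 224.] rect [ 535.6 -303.1] [27.6 34.9] 4.4 V [129. 160. 162.]
t 16.4 pos [ 0.5273 -0.3021  0.2091] shift [ 7.7 -2.2 39.1] turn [ 0.    -0.    -0.003] j6 1.02
```

Call:
{"name": "carry_out", "arguments": {
  "increments": [4,1,45,0,0,-0.07,0,4,1,90,0,0,-0.07,0.2,4,1,130,0,0,-0.07,0.4,4,1,158,0,0,-0.07,0.4,4,1,169,0,0,-0.07,0.4,4,1,171,0,0,-0.07,0.4,4,1,171,0,0,-0.07,0.8,4,1,171,0,0,-0.07,0.8],
  "force": 20
}}

```text
t: 17.2
ee_pos: [0.5326, -0.3008, 0.0398]
tcp_rot: [0.999, 0.035, 0.001, 0.001]
contact_force: [-0.0, -1.2, -0.7]
gripper_width: 0.458
grip_force: 0.2
```

Call:
{"name": "carry_out", "arguments": {
  "increments": [0,0,0,0,0,0,0.8,0,0,0,0,0,0,0.8,0,0,0,0,0,0,0.8]
}}

```text
t: 17.5
ee_pos: [0.5325, -0.3009, 0.0397]
tcp_rot: [0.999, 0.035, 0.001, 0.001]
contact_force: [-1.1, -0.4, 8.7]
gripper_width: 0.389
grip_force: 20.0
```

Run:
```python
from h import *
rel([.430,-.17,.148],np.radians(2));rel([.431,.033,.148],np.radians(2))
```

```text
t 17.5 pos [ 0.5325 -0.3009  0.0397] shift [ -93.  -137.6 -108.7] turn [ 0.001 -0.002  0.035] j6 0.95
t 17.5 pos [ 0.5325 -0.3009  0.0397] shift [ -77.8 -340.  -108.9] turn [ 0.001 -0.002  0.035] j6 0.95
```

Call:
{"name": "carry_out", "arguments": {
  "increments": [0,0,-25,0,0,0,0.8,-8,-4,-60,0,0,0,0.8,-30,-25,-95,0,0,0.01,0.8,-58,-60,-108,0,0,0.02,0.8,-82,-100,-109,0,0,0.035,0.8,-91,-138,-109,0,0,0.035,0.8,-90,-180,-109,0,0,0.035,0.8,-87,-220,-109,0,0,0.035,0.8]
}}

```text
t: 18.3
ee_pos: [0.4287, -0.0856, 0.1478]
tcp_rot: [1.0, 0.017, 0.001, 0.0]
contact_force: [0.9, -0.6, -2.3]
gripper_width: 0.392
grip_force: 20.0
```

Run:
```python
from h import *
rel([.431,.0325,.148],np.radians(2));s=status.read_state();print(s['contact_force'],s['gripper_width'])
```

```text
t 18.3 pos [ 0.4287 -0.0856  0.1478] shift [   6.2 -117.9   -0.2] turn [ 0.    -0.001 -0.001] j6 1.29
[ 0.85516741 -0.6024323  -2.29288901] 0.3923745802923236
```

Call:
{"name": "carry_out", "arguments": {
  "increments": [1,-25,0,0,0,0,0.8,2,-60,0,0,0,0,0.8,4,-95,0,0,0,0,0.8,5,-113,0,0,0,0,0.8,5,-119,0,0,0,0,0.8,5,-119,0,0,0,0,0.8,5,-119,0,0,0,0,0.8]
}}

```text
t: 19.0
ee_pos: [0.4303, 0.0316, 0.1472]
tcp_rot: [1.0, 0.017, 0.0, 0.0]
contact_force: [-0.6, -0.9, -2.4]
gripper_width: 0.39
grip_force: 20.0
```

Run:
```python
from h import *
rel([.431,.033,.148],np.radians(2));im=viewer.camera('wrist');c='wrist'
g=cv2.cvtColor(im,cv2.COLOR_RGB2GRAY).astype(int)
for r in (180,200,215,228,234):
    w=g[r,290:350];k=np.nonzero(np.abs(w-np.median(w))>14)[0]
    if len(k): u=290+(k.min()+k.max())/2;print(r,k.min()+290,k.max()+290,ray(c,u,r,.15 if r<210 else .16).round(4))
b=cv2.inRange(cv2.cvtColor(im,cv2.COLOR_RGB2HSV),(105,100,30),(130,255,255));b[:, :250]=0;b[:,400:]=0;b[:240]=0
yy,xx=np.nonzero(b);print(xx.min(),xx.max(),yy.min(),yy.max(),ray(c,(xx.min()+xx.max())/2,yy.max(),.184).round(4))
```

```text
t 19.0 pos [0.4303 0.0316 0.1472] shift [ 0.7 -1.3 -0.8] turn [ 0. -0. -0.] j6 1.56
180 318 332 [0.4895 0.0324 0.15  ]
200 316 332 [0.4802 0.0325 0.15  ]
215 316 332 [0.4749 0.0323 0.16  ]
228 316 332 [0.469  0.0321 0.16  ]
234 317 329 [0.4661 0.0325 0.16  ]
279 368 260 325 [0.4331 0.0312 0.184 ]
```

Call:
{"name": "carry_out", "arguments": {
  "increments": [4,-1,0,0,0,0,0.8,14,-1,0,0,0,0,0.8,28,-1,0,0,0,0,0.8,42,-1,0,0,0,0,0.8,54,-1,0,0,0,0,0.8,61,-1,0,0,0,0,0.8,62,-1,0,0,0,0,0.8]
}}

```text
t: 19.75
ee_pos: [0.4931, 0.0354, 0.1469]
tcp_rot: [1.0, 0.017, -0.0, -0.0]
contact_force: [0.0, -0.1, -1.7]
gripper_width: 0.391
grip_force: 20.0
```

Call:
{"name": "carry_out", "arguments": {
  "increments": [0,0,8,0,0,0,0.8,0,0,15,0,0,0,0.8,0,0,19,0,0,0,0.8,0,0,21,0,0,0,0.8,0,0,21.5,0,0,0,0.8,0,0,21.5,0,0,0,0.8]
}}

```text
t: 20.35
ee_pos: [0.4922, 0.0354, 0.1256]
tcp_rot: [1.0, 0.017, 0.0, -0.0]
contact_force: [0.5, -0.8, -0.9]
gripper_width: 0.395
grip_force: 20.0
```

Call:
{"name": "carry_out", "arguments": {
  "increments": [3,0,0,0,0,0,0.8,6,0,0,0,0,0,0.8,9,0,0,0,0,0,0.8,12,0,0,0,0,0,0.8,14,0,0,0,0,0,0.8,16,0,0,0,0,0,0.8,18,0,0,0,0,0,0.8,18,0,0,0,0,0,0.8]
}}

```text
t: 21.15
ee_pos: [0.5104, 0.036, 0.1255]
tcp_rot: [1.0, 0.017, -0.0, -0.0]
contact_force: [-0.8, -0.1, -1.8]
gripper_width: 0.392
grip_force: 20.0
```

Call:
{"name": "carry_out", "arguments": {
  "increments": [1,0,0,0,0,0,0.8,2,0,0,0,0,0,0.8,3,0,0,0,0,0,0.8,4,0,0,0,0,0,0.8,5,0,0,0,0,0,0.8,6,0,0,0,0,0,0.8]
}}

```text
t: 21.75
ee_pos: [0.5163, 0.0362, 0.1256]
tcp_rot: [1.0, 0.017, -0.0, -0.0]
contact_force: [-2.1, -0.2, -1.7]
gripper_width: 0.394
grip_force: 20.0
```

Call:
{"name": "carry_out", "arguments": {
  "increments": [1,0,0,0,0,0,0.8,2,0,0,0,0,0,0.8,3,0,0,0,0,0,0.8,4,0,0,0,0,0,0.8]
}}

```text
t: 22.15
ee_pos: [0.5203, 0.0363, 0.1256]
tcp_rot: [1.0, 0.017, -0.0, -0.0]
contact_force: [-1.7, 0.3, -2.6]
gripper_width: 0.395
grip_force: 20.0
```

Run:
```python
from h import *
im=viewer.camera('wrist');save('push1',im);s=status.read_state();print(s['t'],s['ee_pos'],s['contact_force'])
c='wrist';hs=cv2.cvtColor(im,cv2.COLOR_RGB2HSV)
o=cv2.inRange(hs,(3,170,120),(14,255,255));o[:,:270]=0;o[:,380:]=0;o[240:]=0
yy,xx=np.nonzero(o);print('orange',xx.min(),xx.max(),yy.min(),yy.max(),'front edge z.166',ray(c,323,yy.max()+.5,.166),'back',ray(c,323,yy.min()-.5,.166))
b=cv2.inRange(hs,(105,100,30),(130,255,255));b[:,:270]=0;b[:,380:]=0
r=np.nonzero(b.sum(1))[0];print('blue rows',r.min(),r.max(),'rear top edge z.1605',ray(c,323,r.min()-.5,.1605),'z.13',ray(c,323,r.min()-.5,.13))
```

```text
22.2 [0.52043841 0.0363344  0.12557887] [-1.07805108 -0.03173714 -2.35089698]
orange 278 378 103 128 front edge z.166 [0.60098302 0.03889542 0.166     ] back [0.60943466 0.0391857  0.166     ]
blue rows 150 325 rear top edge z.1605 [0.59383575 0.03865697 0.1605    ] z.13 [0.59335559 0.03867946 0.13      ]
```

Call:
{"name": "carry_out", "arguments": {
  "increments": [1,0,0,0,0,0,0.8,2,0,0,0,0,0,0.8,3,0,0,0,0,0,0.8,4,0,0,0,0,0,0.8,5,0,0,0,0,0,0.8,5,0,0,0,0,0,0.8]
}}

```text
t: 22.8
ee_pos: [0.5254, 0.0365, 0.1256]
tcp_rot: [1.0, 0.017, 0.0, 0.0]
contact_force: [-0.1, -0.4, -1.7]
gripper_width: 0.391
grip_force: 20.0
```

Call:
{"name": "carry_out", "arguments": {
  "increments": [0.5,0,0,0,0,0,0.8,1,0,0,0,0,0,0.8,1,0,0,0,0,0,0.8]
}}

```text
t: 23.1
ee_pos: [0.5263, 0.0365, 0.1256]
tcp_rot: [1.0, 0.017, 0.0, 0.0]
contact_force: [-2.3, 0.3, -2.1]
gripper_width: 0.392
grip_force: 20.0
```

Call:
{"name": "carry_out", "arguments": {
  "increments": [0.5,0,0,0,0,0,0.8,1,0,0,0,0,0,0.8,1,0,0,0,0,0,0.8]
}}

```text
t: 23.4
ee_pos: [0.5273, 0.0366, 0.1256]
tcp_rot: [1.0, 0.017, 0.0, -0.0]
contact_force: [-2.3, -0.2, -1.9]
gripper_width: 0.395
grip_force: 20.0
```

Call:
{"name": "carry_out", "arguments": {
  "increments": [0.5,0,0,0,0,0,0.8,1,0,0,0,0,0,0.8,1,0,0,0,0,0,0.8]
}}

```text
t: 23.7
ee_pos: [0.5283, 0.0366, 0.1256]
tcp_rot: [1.0, 0.017, 0.0, -0.0]
contact_force: [-1.5, 1.3, -1.3]
gripper_width: 0.391
grip_force: 20.0
```

Call:
{"name": "carry_out", "arguments": {
  "increments": [0.5,0,0,0,0,0,0.8,1,0,0,0,0,0,0.8,1,0,0,0,0,0,0.8]
}}

```text
t: 24.0
ee_pos: [0.5292, 0.0367, 0.1256]
tcp_rot: [1.0, 0.017, -0.0, -0.0]
contact_force: [-2.6, 0.8, -0.9]
gripper_width: 0.396
grip_force: 20.0
```

Call:
{"name": "carry_out", "arguments": {
  "increments": [0.5,0,0,0,0,0,0.8,1,0,0,0,0,0,0.8,1,0,0,0,0,0,0.8]
}}

```text
t: 24.3
ee_pos: [0.5301, 0.0367, 0.1255]
tcp_rot: [1.0, 0.017, -0.0, -0.0]
contact_force: [-3.7, 0.8, 0.4]
gripper_width: 0.396
grip_force: 20.0
```

```bash
cat > m.py <<'E'
from h import *
im=viewer.camera('wrist');s=status.read_state();print(s['t'],s['ee_pos'],s['contact_force'])
c='wrist';hs=cv2.cvtColor(im,cv2.COLOR_RGB2HSV)
o=cv2.inRange(hs,(3,170,120),(14,255,255));o[:,:270]=0;o[:,380:]=0;o[240:]=0
yy,xx=np.nonzero(o);print('orange',yy.min(),yy.max(),'front edge',ray(c,323,yy.max()+.5,.166)[0],'back',ray(c,323,yy.min()-.5,.166)[0])
b=cv2.inRange(hs,(105,100,30),(130,255,255));b[:,:270]=0;b[:,380:]=0
r=np.nonzero(b.sum(1))[0];print('blue rear',r.min(),ray(c,323,r.min()-.5,.1605)[0])
E
python3 m.py
```

```text
24.35 [0.53015119 0.03668789 0.12553598] [-3.34078274  0.09531273 -0.72983494]
orange 129 151 front edge 0.6029294398681776 back 0.6106687616877963
blue rear 152 0.6028122057282056
```

Call:
{"name": "carry_out", "arguments": {
  "increments": [0.5,0,0,0,0,0,0.8,1,0,0,0,0,0,0.8,1.5,0,0,0,0,0,0.8,2,0,0,0,0,0,0.8,2,0,0,0,0,0,0.8]
}}

```text
t: 24.85
ee_pos: [0.5319, 0.0368, 0.1255]
tcp_rot: [1.0, 0.017, -0.0, -0.0]
contact_force: [-6.2, 0.7, 1.7]
gripper_width: 0.394
grip_force: 20.0
```

Call:
{"name": "carry_out", "arguments": {
  "increments": [0.5,0,0,0,0,0,0.8,1,0,0,0,0,0,0.8,1.5,0,0,0,0,0,0.8,2,0,0,0,0,0,0.8,2,0,0,0,0,0,0.8]
}}

```text
t: 25.35
ee_pos: [0.5335, 0.0368, 0.1254]
tcp_rot: [1.0, 0.017, -0.001, 0.0]
contact_force: [-8.7, -1.1, 3.0]
gripper_width: 0.394
grip_force: 20.0
```

```bash
python3 m.py
```

```text
25.4 [0.53349096 0.03679455 0.12534969] [-8.02960481 -0.29850185  1.66987769]
orange 129 151 front edge 0.6063435177487967 back 0.6140650767297389
blue rear 153 0.6058622933172149
```

Call:
{"name": "carry_out", "arguments": {
  "increments": [0.5,0,0,0,0,0,0.8,1.2,0,0,0,0,0,0.8,1.2,0,0,0,0,0,0.8,1.2,0,0,0,0,0,0.8,1.2,0,0,0,0,0,0.8,1.2,0,0,0,0,0,0.8,1.2,0,0,0,0,0,0.8,1.2,0,0,0,0,0,0.8]
}}

```text
t: 26.2
ee_pos: [0.5345, 0.0368, 0.1253]
tcp_rot: [1.0, 0.017, -0.001, 0.0]
contact_force: [-9.0, 0.4, 3.0]
gripper_width: 0.392
grip_force: 20.0
```

```bash
python3 m.py
```

```text
26.25 [0.53447502 0.03683859 0.12530302] [-8.96970348 -0.17315023  2.90885272]
orange 129 151 front edge 0.6073492550650572 back 0.6150650285558217
blue rear 153 0.6068659715070843
```

Call:
{"name": "carry_out", "arguments": {
  "increments": [0,0,0,0,0,0,0.8,0,0,0,0,0,0,0.8,-0.5,0,0,0,0,0,0.8,-1,0,0,0,0,0,0.8,-1.5,0,0,0,0,0,0.8,-2,0,0,0,0,0,0.8,-2,0,0,0,0,0,0.8]
}}

```text
t: 26.95
ee_pos: [0.5332, 0.0368, 0.1255]
tcp_rot: [1.0, 0.017, -0.0, 0.0]
contact_force: [-4.3, -0.4, -3.1]
gripper_width: 0.396
grip_force: 20.0
```

Call:
{"name": "carry_out", "arguments": {
  "increments": [-0.5,0,0,0,0,0,0.8,-1,0,0,0,0,0,0.8,-1,0,0,0,0,0,0.8]
}}

```text
t: 27.25
ee_pos: [0.5325, 0.0368, 0.1256]
tcp_rot: [1.0, 0.017, 0.0, -0.0]
contact_force: [-2.1, 0.4, -2.4]
gripper_width: 0.396
grip_force: 20.0
```

```bash
python3 m.py
```

```text
27.3 [0.53253764 0.03677605 0.12566208] [-2.2826207  -0.04116597 -3.11456348]
orange 129 151 front edge 0.605288831565065 back 0.6130371245273948
blue rear 152 0.6051740810460543
```

Call:
{"name": "carry_out", "arguments": {
  "increments": [-0.5,0,0.3,0,0,0,0.8,-0.8,0,0.6,0,0,0,0.8,-0.8,0,0.6,0,0,0,0.8]
}}

```text
t: 27.6
ee_pos: [0.5319, 0.0367, 0.1251]
tcp_rot: [1.0, 0.017, 0.0, -0.0]
contact_force: [-1.2, 0.3, -0.5]
gripper_width: 0.392
grip_force: 20.0
```

Call:
{"name": "carry_out", "arguments": {
  "increments": [0,0,0,0,0,0,0.5,0,0,0,0,0,0,0.4,0,0,0,0,0,0,0.3,0,0,0,0,0,0,0.3,0,0,-10,0,0,0,0.3,0,0,-35,0,0,0,0.3,0,0,-75,0,0,0,0.3,0,0,-115,0,0,0,0.3]
}}

```text
t: 28.4
ee_pos: [0.5312, 0.0367, 0.2418]
tcp_rot: [1.0, 0.017, -0.0, 0.0]
contact_force: [0.0, 0.8, -0.8]
gripper_width: 0.701
grip_force: 0.0
```

Run:
```python
from h import *
im=viewer.camera('wrist');sc=viewer.camera('scene');u,v=map(int,pix('scene',[.55,.036,.12]))
a=cv2.resize(sc[v-60:v+60,u-80:u+80],(400,300),interpolation=cv2.INTER_CUBIC);save('end',np.hstack([a,cv2.resize(im[:300,120:520],(400,300))]))
s=status.read_state();print(s['t'],s['ee_pos'],s['contact_force'])
```

```text
28.5 [0.53431007 0.03682399 0.24591857] [ 0.95746505 -0.42049534  0.03577358]
```

View pics/end.png

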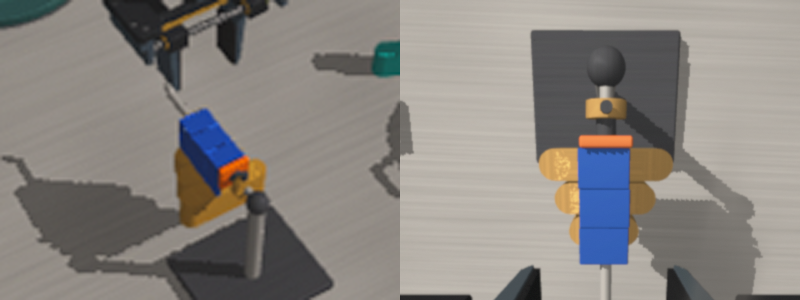

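The three cutters hang in contact at (605,160–260), large, medium, small, with the large against the pad at (605,142). The gripper is clear.

Call:
{"name": "carry_out", "arguments": {
  "increments": [0,0,-20,0,0,0,0.3,0,0,-40,0,0,0,0.3,0,0,-50,0,0,0,0.3,0,0,-50,0,0,0,0.3,0,0,-50,0,0,0,0.3,0,0,-50,0,0,0,0.3]
}}

```text
t: 29.1
ee_pos: [0.5311, 0.0367, 0.2889]
tcp_rot: [1.0, 0.017, -0.001, -0.0]
contact_force: [0.4, -0.7, 0.2]
gripper_width: 0.701
grip_force: 0.0
```

```bash
python3 -c "
from station import arm
print(arm.close_job())"
```

```text
the job is handed in; nothing more can be done
None
```

The large, medium and small cutters were hung in that order, pressed back until the pad gave about 6 mm (by camera and force), held over half a second, left hanging freely in contact, and handed in at about 29 s; no verdict was returned.

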